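# Nip a cable lug in the bench crimper: three clicks and hold

### The arm

A 6-joint arm with a two-finger parallel gripper is mounted at the origin on the work surface. World frame = base frame: x ahead of the robot, y to its left, z up, the work surface at z = 0. Lengths are in m, angles in rad, forces in N, time in s.
With the tool pointing down it reaches from about 0.35 to 0.975 m from the base axis. Payload 4.9 kg.
Tool frame: the origin (TCP) lies on the front face of the gripper's body, between the roots of the fingers; the fingertips stand 73 mm ahead of it and the grasp point (between the pads) lies 54 mm ahead of it; z points along the fingers, y is the line along which they close (so a half turn about z gives the same grasp; the last joint's range is limited). The gripper opens to 85 mm and grips with 20 to 120 N. Pads are 22 mm wide; open, the fingers measure 114 mm over their backs; the gripper's body (76 mm by 85 mm) begins 54 mm behind the grasp point. The pads swing forward as they close: fully open they stand 13 mm farther back than shut.
Start: joints at [1.129, 0.053, 1.613, -0, 1.476, -0.119], TCP at [0.198, 0.593, 0.304] pointing down, gripper open.
Joint ranges: [-3.01, 3.01], [-1.01, 2.22], [0.06, 2.58], [-1.02, 4.17], [0.09, 2.62], [-3.14, 3.14]. Speed limits (rad/s): [2.57, 2.57, 3.14, 3.14, 3.14, 3.14].

### API

Orientations are given as a rotation vector (axis times angle).
In Python, from station import status, imaging, order gives the robot as it stands.
- The arm moves only by the tool arm_command, never from a script. Its argument "increments" is a list of rows, each an object with "slide": the shift along the tool's x, y, z in m, a list of three; "spin": the turn about the tool's z in degrees; "gripper": the opening, from -1 (shut) to 1 (fully open). In form: [{"slide": [x, y, z], "spin": spin, "gripper": gripper}, ...]. A call has 1 to 8 rows; each row is the pose to reach, as a shift and turn from the pose commanded when the call began, along the tool's axes at that moment; what a row does not reach only later rows make up. A row lasts 1/12 s, in which the tool goes at most 41.7 mm and 7.16 degrees, less where a joint would pass 70% of its speed; a pose out of reach is approached as far as the arm can. A call with a gripper value outside its range is refused whole. The fingers move at their own pace and stop on an object; "newtons" is the grip in N (left out, the last holds). Time passes only in rows, so rows that repeat a pose let the fingers close. It gives the time, the measured TCP pose, the force, the opening and the grip force at its end, in the units of the state.
- status.get_obs(): the state, without advancing time (a new reading comes with each control period).
- imaging.get_image(name): name is "side" or "top" or "wrist"; returns a dict with "frame" (400x640x3 uint8, red, green, blue), "vfov" (degrees; the focal length in pixels is half the picture's height over the tangent of half this angle, whatever the lens; pixels are square), "cx", "cy" (the principal point, pixels), "k1" (the pictures are not rectified: a ray, as slopes to the right and down, at radius r is drawn at 1 + k1 r^2 times it, then the intrinsics apply), "view" (4x4, takes a point from world to camera coordinates); the wrist camera has in their place "mount" (4x4, takes a point from camera to tool coordinates, whose origin is the TCP and whose axes are the flange's). Camera axes: x right, y up, looking along -z (the intrinsics and any distortion apply to the point x, -y, -z); pixel columns grow to the right and rows downward; lengths in m; the calibration is good to about 2 mm. A picture is of the moment at which its call begins: read the wrist's pose just before it. There is no depth.
- order.finish_job(): hands the job in; it is judged then, once.
The state is a dict: "t": time; "q": joint angles; "dq": joint speeds; "effort": joint torques, N m; "tool_pos": TCP position; "tool_rot": TCP orientation; "contact_force": force on the tool from outside, world axes, zero at the start; "wrist_torque": the same for the moment, N m; "opening": finger opening in m; "grip_force": force on a finger pad.
Only numpy, scipy, OpenCV 4.12 (cv2) and the standard library are available. Lean on these libraries where they do the work, as an engineer would, in place of code of your own. Each camera call takes 0.05 s, during which the arm holds its last target. There are 200 camera calls.

### The job

We are fitting a new feeder cable to the kiln: lay the long copper lug flat in the lower die of the bench crimper, its flat palm on the palm rest and the open end of its barrel just past the die on the side of the cable rest, and let go of it. Then take the crimper's lever by its rubber grip and bring it down by exactly three clicks from fully up, feeling for each one, so that the upper die just nips the barrel without crimping it, and finish while still holding the lever there with the gripper, ready for the cable. Leave everything else on the bench where it lies.

Things in the scene. Friction and masses are not known exactly. Their poses are not given: they have to be found in the camera images.
- press: Bench crimper (hand-lever press for cable lugs), bolted down, grey cast base 190 x 190 x 16 mm. Origin: underside, straight below the middle of the dies. x: from the dies back to column and hinge (the lever runs out along -x); +y: side of the palm rest; -y: side of the cable rest; z up.
- nest (a point): Middle of the lower die where the underside of a seated lug comes to rest, 49 mm above the table; axes as press. The die is a steel block 50 (x) x 20 (y) mm with a 90-degree vee groove along y, 24 mm wide at its top (58 mm above the table), which centres a 16 mm barrel.
- palm_rest (a point): Middle of the top of the palm rest: flat steel plate 36 x 36 mm on a post, 74 mm from the die's middle along press +y, level with the underside of a barrel in the vee (49 mm up). Between die and plate a gap of 46 mm along y is free for the fingers (base top 16 mm up).
- cable_rest (a point): Middle of the cable rest, a small vee on a post, 78 mm from the die's middle along press -y, 55 mm above the table.
- head (a point): Middle of the guide head over the dies: x -24 to 60, y -20 to 20, z 113 to 149 mm in the press frame; the 14 mm wide lever passes above it. It bars the way from straight above: a lug goes in from the +y side, barrel first, level, between the dies, then down into the vee. A gripper leaning 20 to 25 degrees, its body towards +y, clears the head.
- hinge (a point): Hinge of the lever, 80 mm behind the dies (press x), 175 mm above the table. The hinge pin runs along the press's y axis.
- lever (a joint): Lever angle, rad: 0 fully up (start), grows as it comes down, end stop 0.55. A pawl drops into a toothed sector every 0.10 rad (clicks at 0.10, 0.20, 0.30; 27 mm each at the grip) and bars the way back up: an overrun click cannot be undone. The push at the grip is 6 to 10 N up each tooth and falls off to about nothing at the click.
- grip: Round black rubber hand grip at the lever's end, 30 mm diameter, 124 mm long. Origin: its middle, on its axis, 270 mm from the hinge; x along the lever to the hinge, y along the hinge pin. Lever up: sloping at 0.45 rad, middle 292 mm above the table; third click: 0.15 rad, 215 mm. Turns 0.2 rad on the lever. Can be pinched from above across its width, or pressed.
- die: Upper die on the ram, steel nose 14 x 16 mm; origin at the middle of its lower face, 85 mm above the table with the lever up (27 mm above the top of the vee). It comes down about 8 mm a click and is sprung (3 N preload, 0.3 N per mm): still 4 mm clear of a seated barrel at the second click, it nips it with about 4 N at the third.
- lug: The long copper cable lug, 100 mm, 70 to 120 g: round barrel 16 mm in diameter, 64 mm long, open at its end, then a flat palm 34 x 24 x 6 mm with two bolt holes, underside flush with the barrel's. Starts lying flat on the table. Origin: underside, mid-length; x from the barrel's mouth (-50 mm) to the palm's end (+50 mm), z up. Balances 3 mm from its origin.
- lug_mouth (a point): Middle of the open end of the long lug's barrel (lug x -50, z 8 mm).
- lug_palm (a point): Middle of the palm end of the long lug (lug x +50, z 3 mm).
- short_lug: Another copper lug, short: 56 mm long, barrel 16 mm diameter, one bolt hole. Not needed.
- terminal_block: White ceramic terminal block, 75 x 30 x 18 mm, with brass screws. Not needed.
- screwdriver: Screwdriver lying on the table. Not needed.
- wrench: Steel wrench lying on the table. Not needed.
- tape: Roll of black tape lying flat, 66 mm across, 19 mm high. Not needed.
- kiln_post: White square kiln post lying down, 125 x 32 x 32 mm. Not needed.
- peep_plug: White ceramic peep-hole plug standing on its head, 44 mm across, 50 mm high. Not needed.
There are look-alikes about, which are no part of the job. Leave any green look-alike of the lug alone.

How it is judged:
On the way, in this order (a step that is already met when the one before it is completed fails the run):
1. the long lug lies flat in the lower die, palm on the palm rest, barrel mouth past the die on the cable-rest side, let go, with the lever still up (y of lug_mouth in the frame of nest between -0.032 and -0.005 m and y of lug_palm in the frame of nest above 0.06 m and x of lug_mouth in the frame of nest between -0.006 and 0.006 m and z of lug in the frame of nest between -0.003 and 0.005 m and angle between lug's own z axis and vertical below 0.15 rad and angle between the x axis of lug and the y axis of nest, either way round below 0.12 rad and contact force between the fingers and lug below 0.05 N and value of joint lever below 0.05 rad), for 0.2 s.
2. the gripper has brought the lever down to the third click (value of joint lever between 0.27 and 0.375 rad and contact force between the fingers and grip above 1 N), for 0.2 s.
At the end, for the whole second after the job is handed in: Lever at the third click (0.27 to 0.375 rad), fingers on its grip (over 1 N); long lug flat in the lower die (6 mm sideways, 5 mm in height, 0.12 rad), mouth 5 to 32 mm past the die's middle towards the cable rest, nipped (over 0.5 N), not touched by fingers; other things moved under 30 mm (all of step 2 and y of lug_mouth in the frame of nest between -0.032 and -0.005 m and y of lug_palm in the frame of nest above 0.06 m and x of lug_mouth in the frame of nest between -0.006 and 0.006 m and z of lug in the frame of nest between -0.003 and 0.005 m and angle between lug's own z axis and vertical below 0.15 rad and angle between the x axis of lug and the y axis of nest, either way round below 0.12 rad and contact force between die and lug above 0.5 N and contact force between the fingers and lug below 0.05 N and distance of each of short_lug, terminal_block, screwdriver, wrench, tape, kiln_post, peep_plug from where it was at the start of the episode below 0.03 m); the arm keeps its last pose, push and grip.
It fails at once if another loose thing on the bench is pushed away or knocked over (distance of any of short_lug, terminal_block, screwdriver, wrench, tape, kiln_post, peep_plug from where it was at the start of the episode above 0.03 m).
It fails at once if the lever is brought past the third click to the fourth (value of joint lever above 0.39 rad).
It also fails if it takes over 72 s, if anything falls off the work surface, if the arm or the gripper's body presses on something with over 40 N, if the wrist force passes 120 N, or if a joint passes its speed limit or range.

## Working session

There is one attempt and no reset: what is moved stays moved. The work goes in short steps, Python scripts to look and compute and a tool call to move; the robot and the scene stay as the last step left them, time stands still between calls to the robot, and variables do not carry over. Pictures are saved under pics/ and viewed, at most 10 in all, crops included, and the job is handed in when it is done.

Besides the shell and the picture viewer there is one more tool, called by a JSON object that holds its "method" and its "body", one argument or row to a line. arm_command: Moves the arm, as the interface text tells. Its arguments: {"type":"object","properties":{"increments":{"type":"array","items":{"type":"object","properties":{"slide":{"type":"array","items":{"type":"number"}},"spin":{"type":"number"},"gripper":{"type":"number"}}}},"newtons":{"type":"number"}},"required":["increments"]}

```bash
ls; mkdir -p pics
cat > h.py <<'E'
import numpy as np, cv2
from station import status, imaging, order
from scipy.spatial.transform import Rotation as R
def cam(name):
    o=status.get_obs(); d=imaging.get_image(name)
    f=d["frame"].shape[0]/2/np.tan(np.radians(d["vfov"])/2)
    d["K"]=np.array([[f,0,d["cx"]],[0,f,d["cy"]],[0,0,1.]])
    if name=="wrist":
        T=np.eye(4);T[:3,:3]=R.from_rotvec(o["tool_rot"]).as_matrix();T[:3,3]=o["tool_pos"]
        d["c2w"]=T@np.array(d["mount"])
    else: d["c2w"]=np.linalg.inv(np.array(d["view"]))
    return d
def ray(d,uv):
    f=d["K"][0,0]; xd=(np.array(uv,float)-[d["cx"],d["cy"]])/f
    x=xd.copy()
    for _ in range(30): x=xd/(1+d["k1"]*(x@x))
    v=d["c2w"][:3,:3]@np.array([x[0],-x[1],-1]); return d["c2w"][:3,3],v/np.linalg.norm(v)
def onz(d,uv,z):
    o,v=ray(d,uv); return o+v*(z-o[2])/v[2]
def pix(d,p):
    c=np.linalg.inv(d["c2w"])@np.append(p,1); x=np.array([c[0],-c[1]])/-c[2]
    return d["K"][0,0]*x*(1+d["k1"]*(x@x))+[d["cx"],d["cy"]]
def tri(d1,u1,d2,u2):
    A=np.zeros((3,3));b=np.zeros(3);rs=[ray(d1,u1),ray(d2,u2)]
    for o,v in rs: P=np.eye(3)-np.outer(v,v);A+=P;b+=P@o
    p=np.linalg.solve(A,b); return p,[np.linalg.norm(np.cross(v,p-o)) for o,v in rs]
def save(fn,im): cv2.imwrite("pics/"+fn,cv2.cvtColor(im,cv2.COLOR_RGB2BGR))
E
python3 - <<'E'
from h import *
print(status.get_obs())
a=cam("top");b=cam("side")
for n,d in(("top",a),("side",b)):
    print(n,d["vfov"],d["cx"],d["cy"],d["k1"],d["c2w"].round(3).tolist()); save(n+".png",d["frame"])
E
```

```text
pics
{'t': 0.0, 'q': array([ 1.12899011e+00,  5.33596557e-02,  1.61428201e+00, -2.29996450e-05,
        1.47603098e+00, -1.18956810e-01]), 'dq': array([ 1.68213961e-03,  9.16462457e-04,  1.08412389e-04,  3.93849741e-04,
       -3.59613454e-05,  1.63488804e-03]), 'effort': array([-8.65181737e-04, -3.93684196e+01, -3.70174563e+01, -2.20606521e-04,
        6.90620931e-03, -1.85398108e-06]), 'tool_pos': array([0.19806684, 0.59228232, 0.30266831]), 'tool_rot': array([-0.50483843, -3.10020236,  0.00314906]), 'contact_force': array([-0.01514898, -0.62733246, -0.258397  ]), 'wrist_torque': array([-0.04186746,  0.02495815,  0.05469316]), 'grip_force': 0.0, 'opening': 0.08530454878545794}
top 45.83611956198828 321.7410646383341 210.0749666889119 0.03079671926606061 [[0.026, 0.993, -0.112, 0.419], [-1.0, 0.025, -0.008, 0.01], [-0.005, 0.112, 0.994, 1.679], [0.0, 0.0, 0.0, 1.0]]
side 46.44649728367958 317.99376873275446 195.76922072611598 0.03252706339833993 [[0.993, 0.09, -0.078, 0.477], [-0.119, 0.769, -0.628, -0.701], [0.003, 0.633, 0.774, 1.072], [0.0, 0.0, 0.0, 1.0]]
```

View pics/top.png

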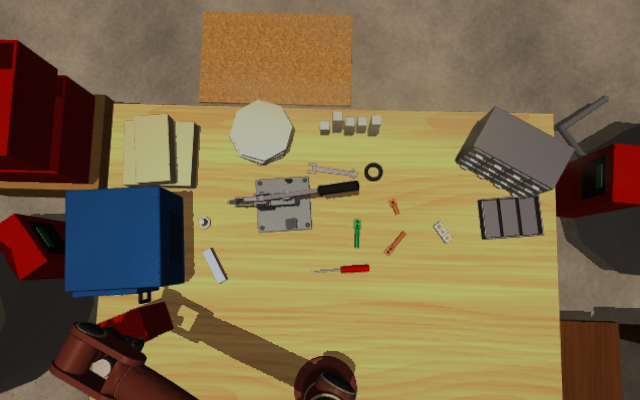

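View pics/side.png

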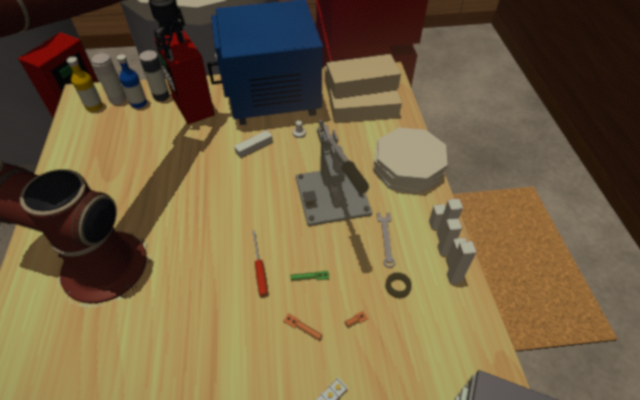

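Run:
```python
from h import *
a=cam("top");b=cam("side")
def crop(d,x,y,w,h,W,H): return cv2.resize(d["frame"][y:y+h,x:x+w],(W,H),interpolation=cv2.INTER_CUBIC)
top=np.hstack([crop(a,225,165,140,75,560,300),crop(a,375,190,60,75,240,300)])
bot=np.hstack([crop(b,285,120,100,150-50,300,300),crop(b,275,260,100,60+30,500,300)])
save("c1.png",np.vstack([top,bot]))
for n,d in(("top",a),("side",b)):
    hsv=cv2.cvtColor(d["frame"],cv2.COLOR_RGB2HSV)
    m=cv2.inRange(hsv,(5,140,90),(13,255,255))
    c,_=cv2.findContours(m,cv2.RETR_EXTERNAL,cv2.CHAIN_APPROX_NONE)
    for k in c:
        if 25<cv2.contourArea(k)<400:
            r=cv2.minAreaRect(k); print(n,cv2.contourArea(k),r)
            if 1:
                bx=cv2.boxPoints(r); print([onz(d,p,0.006).round(3)[:2].tolist() for p in bx])
```

```text
top 27.0 ((297.3513488769531, 394.1081237792969), (9.206343650817871, 5.589565753936768), 80.53767395019531)
[[-0.011, 0.103], [-0.007, 0.085], [-0.036, 0.079], [-0.04, 0.097]]
top 293.5 ((78.55935668945312, 385.7833557128906), (64.2786865234375, 6.59128999710083), 29.357755661010742)
[[0.028, 0.935], [0.047, 0.926], [-0.052, 0.729], [-0.071, 0.738]]
top 289.0 ((115.23113250732422, 387.3160400390625), (42.542320251464844, 28.458675384521484), 60.945396423339844)
[[0.021, 0.788], [0.068, 0.708], [-0.052, 0.629], [-0.097, 0.709]]
top 87.0 ((395.0853576660156, 242.26834106445312), (5.1537346839904785, 27.174236297607422), 38.65980911254883)
[[0.467, -0.2], [0.543, -0.259], [0.532, -0.274], [0.456, -0.215]]
top 49.5 ((394.60003662109375, 206.2000732421875), (14.310833930969238, 5.366563320159912), 63.43495178222656)
[[0.646, -0.214], [0.655, -0.231], [0.61, -0.254], [0.601, -0.237]]
side 203.0 ((302.9000244140625, 326.20001220703125), (39.35479736328125, 8.497057914733887), 26.56505012512207)
[[0.454, -0.215], [0.465, -0.197], [0.545, -0.251], [0.533, -0.269]]
side 111.5 ((355.60003662109375, 319.20001220703125), (8.049844741821289, 20.57182502746582), 63.43495178222656)
[[0.601, -0.23], [0.65, -0.212], [0.655, -0.231], [0.607, -0.249]]
side 260.5 ((93.87980651855469, 294.8632507324219), (40.17454147338867, 9.528576850891113), 3.6913859844207764)
[[-0.057, -0.091], [-0.061, -0.065], [0.039, -0.084], [0.041, -0.111]]
side 270.5 ((260.4800109863281, 276.8599548339844), (35.77960205078125, 9.192388534545898), 81.8698959350586)
[[0.388, -0.034], [0.412, -0.033], [0.42, -0.138], [0.397, -0.139]]
```

View pics/c1.png

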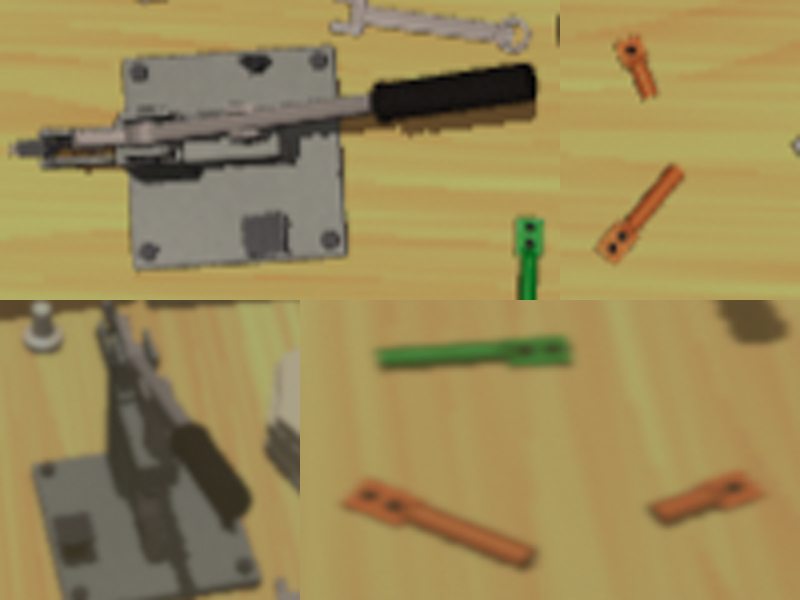

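Run:
```python
from h import *
a=cam("top");b=cam("side")
T=lambda u,v:(225+u/4,165+v/4)
P=[onz(a,T(*p),.016)[:2] for p in[(123,57),(335,47),(346,255),(135,268)]]
print("base",np.round(P,4).tolist(),[np.linalg.norm(P[i]-P[i-1]).round(4) for i in range(4)],np.mean(P,0))
for i in range(4): d=P[i]-P[i-1];print(np.degrees(np.arctan2(d[1],d[0])).round(2))
S=lambda u,v:(285+u/3,120+v/3)
Q=[onz(b,S(*p),.016)[:2] for p in[(35,467-300),(262,580-300)]]
print("side base corners near-left, far-right",np.round(Q,4).tolist())
print("palm rest",onz(a,T(266,232),.049),onz(b,S(73,540-300),.049))
print("cable",onz(a,T(256,62),.055))
for n,u,v in(("grip root",373,104),("grip end",535,82)):
    print(n,[onz(a,T(u,v),z).round(3).tolist() for z in(.292-.027,.292,.292+.027)])
print("grip mid tri",tri(a,T(455,93),b,S(212,470-300)))
# masks of palm rest darker grey
```

```text
base [[0.7105, 0.2625], [0.7243, 0.074], [0.5389, 0.0588], [0.5227, 0.2441]] [np.float64(0.1887), np.float64(0.1891), np.float64(0.186), np.float64(0.186)] [0.62409948 0.15985401]
5.6
-85.8
-175.34
95.0
side base corners near-left, far-right [[0.5279, 0.2414], [0.7283, 0.0738]]
palm rest [0.55464976 0.12757828 0.049     ] [0.5533866  0.11650611 0.049     ]
cable [0.70220122 0.14078424 0.055     ]
grip root [[0.636, 0.034, 0.265], [0.632, 0.034, 0.292], [0.627, 0.034, 0.319]]
grip end [[0.656, -0.087, 0.265], [0.651, -0.086, 0.292], [0.647, -0.084, 0.319]]
grip mid tri (array([ 0.64263634, -0.0265367 ,  0.29568552]), [np.float64(0.0018709789283459738), np.float64(0.0018709789283457628)])
```

```bash
cat >> h.py <<'E'
def go(p,xdir=None,o=None):
    "slide and spin (deg) to bring TCP to p; xdir = world angle (deg) of tool x"
    o=o or status.get_obs(); M=R.from_rotvec(o["tool_rot"]).as_matrix()
    s=M.T@(np.array(p)-o["tool_pos"]); cur=np.degrees(np.arctan2(M[1,0],M[0,0]))
    sp=0 if xdir is None else -((xdir-cur+180)%360-180)
    print("slide",s.round(4).tolist(),"spin",round(sp,2),"n",np.linalg.norm(s)/.0417,"| xang",cur.round(2),"z",M[:,2].round(4),"q6",o["q"][5].round(3),"pos",o["tool_pos"].round(4),"F",o["contact_force"].round(2))
E
python3 - <<'E'
from h import *
d=cam("wrist");print(np.array(d["mount"]).round(3).tolist(),d["vfov"])
go([.42,.25,.29],-36.5+180); go([.42,.25,.29],-36.5); go([.46,-.21,.23],143.5)
E
```

```text
[[-0.001, 0.958, 0.285, 0.073], [1.0, 0.001, -0.0, 0.0], [-0.0, 0.285, -0.958, -0.07], [0.0, 0.0, 0.0, 1.0]] 66.10980674346227
slide [-0.319, -0.2545, 0.0137] spin 18.0 n 9.792100666480477 | xang 161.5 z [-2.e-04 -5.e-04 -1.e+00] q6 -0.119 pos [0.1982 0.5926 0.3036] F [0.44 0.22 0.39]
slide [-0.319, -0.2545, 0.0137] spin -162.0 n 9.792100666480477 | xang 161.5 z [-2.e-04 -5.e-04 -1.e+00] q6 -0.119 pos [0.1982 0.5926 0.3036] F [0.44 0.22 0.39]
slide [-0.5029, -0.678, 0.0739] spin 18.0 n 20.32137787791104 | xang 161.5 z [-2.e-04 -5.e-04 -1.e+00] q6 -0.119 pos [0.1982 0.5926 0.3036] F [0.44 0.22 0.39]
```

{"method": "arm_command", "body": {
  "increments": [
    {"slide": [-0.319, -0.2545, 0.014], "spin": 0, "gripper": 1},
    {"slide": [-0.319, -0.2545, 0.014], "spin": 5, "gripper": 1},
    {"slide": [-0.319, -0.2545, 0.014], "spin": 10, "gripper": 1},
    {"slide": [-0.319, -0.2545, 0.014], "spin": 15, "gripper": 1},
    {"slide": [-0.319, -0.2545, 0.014], "spin": 18, "gripper": 1},
    {"slide": [-0.319, -0.2545, 0.014], "spin": 18, "gripper": 1},
    {"slide": [-0.503, -0.678, 0.054], "spin": 18, "gripper": 1},
    {"slide": [-0.503, -0.678, 0.054], "spin": 18, "gripper": 1}
  ]
}}

```text
t: 1.02
tool_pos: [0.3519, 0.3, 0.2893]
tool_rot: [0.983, 2.983, 0.001]
contact_force: [0.8, 0.0, 0.1]
opening: 0.0855
grip_force: 0.0
```

Run:
```python
from h import *
go([.46,-.21,.23],143.5)
```

```text
slide [-0.3901, -0.3458, 0.0592] spin 0.01 n 12.581168534626674 | xang 143.51 z [ 7.e-04  2.e-04 -1.e+00] q6 -0.389 pos [0.3519 0.3    0.2893] F [0.81 0.03 0.12]
```

{"method": "arm_command", "body": {
  "increments": [
    {"slide": [-0.39, -0.346, 0.059], "spin": 0, "gripper": 1},
    {"slide": [-0.39, -0.346, 0.059], "spin": 0, "gripper": 1},
    {"slide": [-0.39, -0.346, 0.059], "spin": 0, "gripper": 1},
    {"slide": [-0.39, -0.346, 0.059], "spin": 0, "gripper": 1},
    {"slide": [-0.39, -0.346, 0.059], "spin": 0, "gripper": 1},
    {"slide": [-0.39, -0.346, 0.059], "spin": 0, "gripper": 1},
    {"slide": [-0.39, -0.346, 0.059], "spin": 0, "gripper": 1},
    {"slide": [-0.39, -0.346, 0.059], "spin": 0, "gripper": 1}
  ]
}}

```text
t: 1.68
tool_pos: [0.4197, -0.0244, 0.2519]
tool_rot: [0.984, 2.982, 0.0]
contact_force: [0.8, 0.4, 0.3]
opening: 0.0852
grip_force: 0.0
```

Run:
```python
from h import *
go([.46,-.21,.23],143.5)
```

```text
slide [-0.1427, -0.1252, 0.022] spin -0.01 n 4.583489396797906 | xang 143.49 z [ 1.7e-03 -2.0e-04 -1.0e+00] q6 -1.169 pos [ 0.4197 -0.0244  0.2519] F [0.79 0.4  0.29]
```

{"method": "arm_command", "body": {
  "increments": [
    {"slide": [-0.143, -0.125, 0.022], "spin": 0, "gripper": 0},
    {"slide": [-0.143, -0.125, 0.022], "spin": 0, "gripper": 0},
    {"slide": [-0.143, -0.125, 0.022], "spin": 0, "gripper": 0},
    {"slide": [-0.143, -0.125, 0.022], "spin": 0, "gripper": 0},
    {"slide": [-0.143, -0.125, 0.022], "spin": 0, "gripper": 0},
    {"slide": [-0.143, -0.125, 0.022], "spin": 0, "gripper": 0},
    {"slide": [-0.143, -0.125, 0.022], "spin": 0, "gripper": 0}
  ]
}}

```text
t: 2.27
tool_pos: [0.4603, -0.209, 0.2293]
tool_rot: [-0.987, -2.981, -0.001]
contact_force: [-0.2, 0.5, 0.1]
opening: 0.043
grip_force: 0.0
```

Run:
```python
from h import *
d=cam("wrist"); save("w1.png",d["frame"])
go([.46,-.21,.23],143.5)
hsv=cv2.cvtColor(d["frame"],cv2.COLOR_RGB2HSV)
m=cv2.inRange(hsv,(5,130,70),(14,255,255))
c,_=cv2.findContours(m,cv2.RETR_EXTERNAL,cv2.CHAIN_APPROX_NONE)
for k in c:
    if cv2.contourArea(k)>300:
        W=np.array([onz(d,p,.006)[:2] for p in k[:,0]],np.float32)
        r=cv2.minAreaRect(W*1000); print(cv2.contourArea(k),r,cv2.boxPoints(r).round(1).tolist(),k[:,0].mean(0))
```

```text
slide [-0.001, -0.0017, -0.0006] spin -0.05 n 0.04968828576187933 | xang 143.45 z [-6.e-04  8.e-04 -1.e+00] q6 -1.505 pos [ 0.4602 -0.208   0.2294] F [-0.07  0.57  0.3 ]
1490.5 ((501.0128479003906, -234.09231567382812), (23.229169845581055, 104.81648254394531), 51.463130950927734) [[452.79998779296875, -210.5], [534.7999877929688, -275.79998779296875], [549.2000122070312, -257.70001220703125], [467.29998779296875, -192.39999389648438]] [325.75565611 224.63348416]
3331.5 ((405.34796142578125, -88.57814025878906), (26.21343421936035, 106.57469940185547), 5.801918029785156) [[386.8999938964844, -36.900001525878906], [397.70001220703125, -142.89999389648438], [423.79998779296875, -140.3000030517578], [413.0, -34.20000076293945]] [394.68831169  57.17316017]
```

View pics/w1.png

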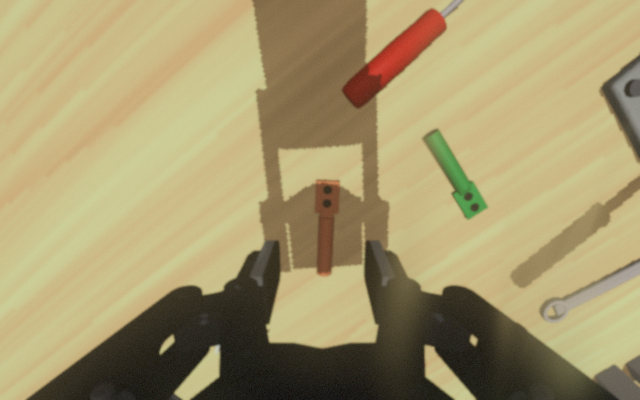

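Run:
```python
from h import *
go([.4752,-.2135,.085],141.5)
```

```text
slide [-0.0154, 0.0045, 0.1444] spin 1.95 n 3.484337986621889 | xang 143.45 z [-6.e-04  8.e-04 -1.e+00] q6 -1.505 pos [ 0.4602 -0.208   0.2294] F [-0.07  0.57  0.3 ]
```

{"method": "arm_command", "body": {
  "increments": [
    {"slide": [-0.0155, 0.0035, 0.1], "spin": 1.9, "gripper": -0.2},
    {"slide": [-0.0155, 0.0035, 0.125], "spin": 1.9, "gripper": -0.2},
    {"slide": [-0.0155, 0.0035, 0.144], "spin": 1.9, "gripper": -0.2},
    {"slide": [-0.0155, 0.0035, 0.144], "spin": 1.9, "gripper": -0.2},
    {"slide": [-0.0155, 0.0035, 0.144], "spin": 1.9, "gripper": -0.2},
    {"slide": [-0.0155, 0.0035, 0.144], "spin": 1.9, "gripper": -0.2},
    {"slide": [-0.0155, 0.0035, 0.144], "spin": 1.9, "gripper": -0.2}
  ]
}}

```text
t: 2.9
tool_pos: [0.4762, -0.2142, 0.0878]
tool_rot: [1.03, 2.964, -0.001]
contact_force: [0.8, -0.9, 1.2]
opening: 0.0341
grip_force: 0.0
```

Run:
```python
from h import *
d=cam("wrist"); save("w2.png",d["frame"])
go([.4752,-.2135,.075],141.5)
hsv=cv2.cvtColor(d["frame"],cv2.COLOR_RGB2HSV)
m=cv2.inRange(hsv,(5,130,40),(14,255,255))
c,_=cv2.findContours(m,cv2.RETR_EXTERNAL,cv2.CHAIN_APPROX_NONE)
k=max((k for k in c if abs(k[:,0].mean(0)[0]-320)<60),key=cv2.contourArea)
o,M=status.get_obs()["tool_pos"],R.from_rotvec(status.get_obs()["tool_rot"]).as_matrix()
W=np.array([(M.T@(onz(d,p,.006)-o))[:2] for p in k[:,0]])*1000
print(cv2.contourArea(k),cv2.minAreaRect(W.astype(np.float32)),W.min(0),W.max(0))
```

```text
slide [0.0018, 0.0001, 0.0134] spin 0.16 n 0.325246717663341 | xang 141.66 z [ 0.0041 -0.0026 -1.    ] q6 -1.467 pos [ 0.4765 -0.2147  0.0884] F [-0.55  1.57  0.6 ]
4452.5 ((-22.629077911376953, -0.26832103729248047), (88.62814331054688, 23.372499465942383), 0.2668777108192444) [-66.94838587 -11.81689924] [21.6498297  11.58255582]
```

View pics/w2.png

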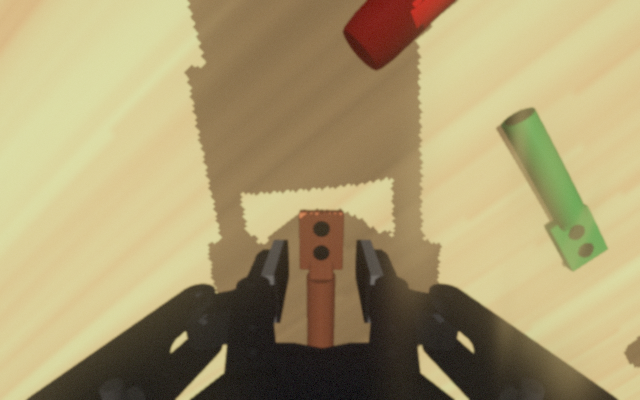

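{"method": "arm_command", "body": {
  "increments": [
    {"slide": [0.003, 0, 0.006], "spin": 0, "gripper": -0.2},
    {"slide": [0.003, 0, 0.009], "spin": 0, "gripper": -0.2},
    {"slide": [0.003, 0, 0.011], "spin": 0, "gripper": -0.2},
    {"slide": [0.003, 0, 0.011], "spin": 0, "gripper": -0.2},
    {"slide": [0.003, 0, 0.011], "spin": 0, "gripper": -0.2},
    {"slide": [0.003, 0, 0.011], "spin": 0, "gripper": -0.2}
  ]
}}

```text
t: 3.45
tool_pos: [0.4727, -0.2126, 0.0748]
tool_rot: [1.033, 2.967, -0.0]
contact_force: [-0.0, 0.3, -0.4]
opening: 0.0339
grip_force: 0.0
```

{"method": "arm_command", "body": {
  "increments": [
    {"slide": [0, 0, 0.001], "spin": 0, "gripper": -0.2},
    {"slide": [0, 0, 0.002], "spin": 0, "gripper": -0.2},
    {"slide": [0, 0, 0.002], "spin": 0, "gripper": -0.2},
    {"slide": [0, 0, 0.002], "spin": 0, "gripper": -0.2}
  ]
}}

```text
t: 3.78
tool_pos: [0.4726, -0.2125, 0.0725]
tool_rot: [-1.033, -2.967, -0.0]
contact_force: [-0.2, -0.1, -0.3]
opening: 0.034
grip_force: 0.0
```

{"method": "arm_command", "body": {
  "increments": [
    {"slide": [0, 0, 0.001], "spin": 0, "gripper": -0.2},
    {"slide": [0, 0, 0.0015], "spin": 0, "gripper": -0.2},
    {"slide": [0, 0, 0.0015], "spin": 0, "gripper": -0.2},
    {"slide": [0, 0, 0.0015], "spin": 0, "gripper": -0.2}
  ]
}}

```text
t: 4.12
tool_pos: [0.4728, -0.2126, 0.0718]
tool_rot: [-1.033, -2.967, 0.0]
contact_force: [-1.7, 1.6, 5.4]
opening: 0.0342
grip_force: 2.7
```

{"method": "arm_command", "body": {
  "increments": [
    {"slide": [0, 0, -0.0025], "spin": 0, "gripper": -0.2},
    {"slide": [0, 0, -0.0025], "spin": 0, "gripper": -0.2},
    {"slide": [0, 0, -0.0025], "spin": 0, "gripper": -0.8},
    {"slide": [0, 0, -0.0025], "spin": 0, "gripper": -0.8},
    {"slide": [0, 0, -0.0025], "spin": 0, "gripper": -0.8},
    {"slide": [0, 0, -0.0025], "spin": 0, "gripper": -0.8},
    {"slide": [0, 0, -0.0025], "spin": 0, "gripper": -0.8}
  ],
  "newtons": 60
}}

```text
t: 4.7
tool_pos: [0.4729, -0.2126, 0.074]
tool_rot: [1.033, 2.966, -0.0]
contact_force: [-1.1, 0.0, 4.8]
opening: 0.0215
grip_force: 59.1
```

{"method": "arm_command", "body": {
  "increments": [
    {"slide": [0, 0, -0.02], "spin": 0, "gripper": -0.8},
    {"slide": [0, 0, -0.05], "spin": 0, "gripper": -0.8},
    {"slide": [0, 0, -0.08], "spin": 0, "gripper": -0.8},
    {"slide": [0, 0, -0.09], "spin": 0, "gripper": -0.8},
    {"slide": [0, 0, -0.09], "spin": 0, "gripper": -0.8},
    {"slide": [0, 0, -0.09], "spin": 0, "gripper": -0.8}
  ]
}}

```text
t: 5.2
tool_pos: [0.4723, -0.2123, 0.1628]
tool_rot: [-1.033, -2.966, -0.0]
contact_force: [-0.4, 0.7, -1.3]
opening: 0.0215
grip_force: 59.0
```

Run:
```python
from h import *
d=cam("wrist"); o=status.get_obs()
s=cam("side"); p=pix(s,o["tool_pos"]-[0,0,.073]).round().astype(int); print(p)
x,y=p; w=cv2.resize(s["frame"][y-50:y+50,x-66:x+67],(640,480),interpolation=cv2.INTER_CUBIC)
save("w3.png",np.hstack([cv2.resize(d["frame"][180:400,200:440],(400,367)),cv2.resize(w,(400,367))]))
nest=np.array([.627,.134]);y=np.array([-.9963,-.0854])
go([*(nest+y*.17),.165],184.9)
hsv=cv2.cvtColor(d["frame"],cv2.COLOR_RGB2HSV)
m=cv2.inRange(hsv,(3,130,40),(14,255,255))
c,_=cv2.findContours(m,cv2.RETR_EXTERNAL,cv2.CHAIN_APPROX_NONE)
k=max((k for k in c if abs(k[:,0].mean(0)[0]-320)<60),key=cv2.contourArea)
M=R.from_rotvec(o["tool_rot"]).as_matrix()
W=np.array([(M.T@(onz(d,p,o["tool_pos"][2]-.068)-o["tool_pos"]))[:2] for p in k[:,0]])*1000
print(cv2.contourArea(k),cv2.minAreaRect(W.astype(np.float32)),W.min(0),W.max(0))
print([W[np.abs(W[:,0]-t)<2][:,1].mean().round(2) for t in(-55,-50,-45,-40,-30,15)])
```

```text
[289 304]
slide [0.2165, 0.251, -0.0032] spin -43.3 n 7.949140505620121 | xang 141.6 z [-0.0037  0.0023 -1.    ] q6 -1.467 pos [ 0.4713 -0.2117  0.1609] F [ 0.01  0.43 -1.79]
4287.0 ((-20.296802520751953, 0.1873016357421875), (72.80258178710938, 24.339590072631836), 0.05114716663956642) [-56.70130601 -11.97929117] [16.10891533 12.35975828]
[np.float64(0.65), np.float64(0.38), np.float64(0.43), np.float64(0.43), np.float64(0.21), np.float64(0.45)]
```

View pics/w3.png

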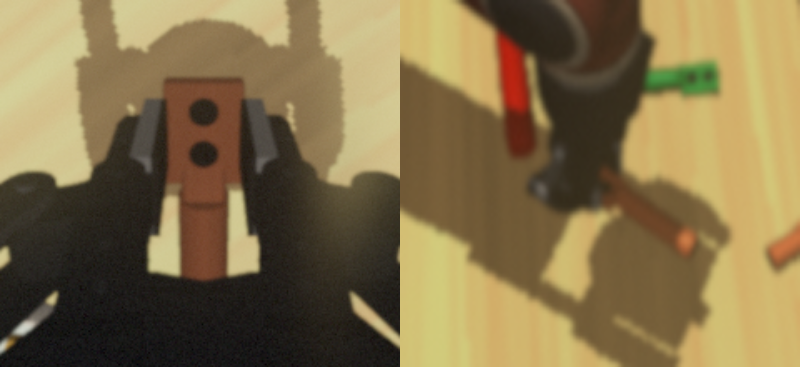

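{"method": "arm_command", "body": {
  "increments": [
    {"slide": [0.2165, 0.251, -0.003], "spin": -6, "gripper": -0.8},
    {"slide": [0.2165, 0.251, -0.003], "spin": -12, "gripper": -0.8},
    {"slide": [0.2165, 0.251, -0.003], "spin": -18, "gripper": -0.8},
    {"slide": [0.2165, 0.251, -0.003], "spin": -24, "gripper": -0.8},
    {"slide": [0.2165, 0.251, -0.003], "spin": -30, "gripper": -0.8},
    {"slide": [0.2165, 0.251, -0.003], "spin": -36, "gripper": -0.8},
    {"slide": [0.2165, 0.251, -0.003], "spin": -43.3, "gripper": -0.8},
    {"slide": [0.2165, 0.251, -0.003], "spin": -43.3, "gripper": -0.8}
  ]
}}

```text
t: 5.97
tool_pos: [0.457, 0.1207, 0.1643]
tool_rot: [0.141, -3.135, 0.0]
contact_force: [-0.3, 0.3, -0.7]
opening: 0.0212
grip_force: 59.1
```

{"method": "arm_command", "body": {
  "increments": [
    {"slide": [0, 0, 0], "spin": 0, "gripper": -0.8},
    {"slide": [0, 0, 0], "spin": 0, "gripper": -0.8},
    {"slide": [0, 0, 0], "spin": 0, "gripper": -0.8}
  ]
}}

```text
t: 6.22
tool_pos: [0.4578, 0.1186, 0.1648]
tool_rot: [0.136, -3.135, 0.001]
contact_force: [-0.4, -0.2, -0.0]
opening: 0.0212
grip_force: 59.2
```

Run:
```python
from h import *
nest=np.array([.627,.134]);y=np.array([-.9963,-.0854])
go([*(nest+y*.17),.14],184.9)
d=cam("wrist"); s=cam("side")
a=cam("top")
p=pix(s,[.56,.12,.06]).round().astype(int); print(p)
w=lambda f,x,y,W,H,A,B: cv2.resize(f[y:y+H,x:x+W],(A,B),interpolation=cv2.INTER_CUBIC)
save("w4.png",np.vstack([np.hstack([w(d["frame"],120,0,400,400,400,400),w(s["frame"],260,110,110,110,400,400)]),w(a["frame"],235,170,160,40,800,200)]))
```

```text
slide [0.0001, 0.0009, 0.0248] spin 0.05 n 0.5939187802964437 | xang -175.05 z [-3.3e-03 -8.0e-04 -1.0e+00] q6 -1.561 pos [0.4578 0.1186 0.1648] F [-0.38 -0.17 -0.04]
[312 196]
```

View pics/w4.png

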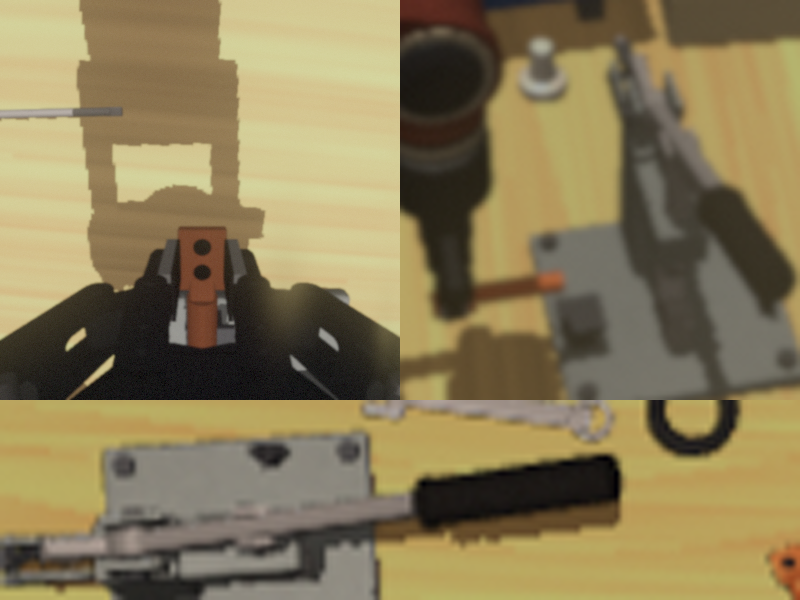

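Run:
```python
from h import *
s=cam("side");a=cam("top")
X=np.array([-.0854,.9963,0]);Y=np.array([-.9963,-.0854,0]);N=np.array([.627,.134,0])
pr=lambda x,y,z:N+X*x+Y*y+[0,0,z]
cs=lambda p:(pix(s,p)-[260,110])*400/110+[400,0]
ca=lambda p:(pix(a,p)-[225,165])*4
print("mouth exp",cs([.5415,.1258,.099]))
for n,p in(("palm",(0,.074,.049)),("c1",(-.018,.056,.049)),("c2",(.018,.056,.049)),("c3",(.018,.092,.049)),("c4",(-.018,.092,.049)),("cable",(0,-.078,.055)),("headc",(-.024,.02,.149)),("headc2",(-.024,-.02,.149)),("hinge",(.08,0,.175)),("grip",(-.163,0,.292))):
    print(n,"side crop",cs(pr(*p)).round(),"c1.png top",ca(pr(*p)).round())
np.set_printoptions(linewidth=250)
g=cv2.cvtColor(s["frame"],cv2.COLOR_RGB2GRAY);print("side");print(g[186:208:1,300:328])
```

```text
mouth exp [561.63694549 277.65459844]
palm side crop [578. 316.] c1.png top [266. 234.]
c1 side crop [605. 330.] c1.png top [286. 212.]
c2 side crop [596. 295.] c1.png top [244. 214.]
c3 side crop [551. 302.] c1.png top [246. 256.]
c4 side crop [559. 338.] c1.png top [288. 253.]
cable side crop [767. 281.] c1.png top [256.  59.]
headc side crop [655. 243.] c1.png top [283. 156.]
headc2 side crop [709. 235.] c1.png top [281. 107.]
hinge side crop [652. 115.] c1.png top [151. 135.]
grip side crop [742. 249.] c1.png top [458.  94.]
side
[[116 115 114 114 111 111 112 114 114 113 114 114 113 113 113 114 113 112 112 113 113 113 112 109 103  95  85  74]
 [109 109 107 105 103 106 111 114 113 114 114 113 112 113 113 113 114 113 113 112 112 113 112 111 110 107  99  84]
 [ 95  96  93  92  93 102 109 113 113 113 113 113 112 113 113 113 114 113 113 113 112 113 113 112 112 111 106  93]
 [ 82  83  82  81  87  99 108 112 112 112 111 109 109 108 110 112 113 114 112 113 114 114 113 113 113 112 110 100]
 [ 85  86  85  86  92 100 106 108 107 106 104 100  98  98 103 109 112 113 113 114 113 114 113 113 11
[... 1270 characters left out ...]
 113 113]
 [111  98  91  90  78  63  52  52  52  51  52  50  51  55  60  70  86 102 111 113 114 114 114 113 112 113 113 114]
 [ 90  86  89  94  85  68  56  50  48  48  49  49  50  55  60  67  81  98 109 112 113 114 113 113 113 113 114 114]
 [ 83  81  87  93  86  71  58  52  50  50  49  50  52  55  60  65  76  93 107 113 114 114 114 113 113 113 114 115]
 [ 81  80  82  85  81  69  59  55  53  53  54  55  56  59  61  65  73  90 105 112 114 114 115 114 114 114 114 115]
 [ 81  81  80  79  72  66  61  58  57  58  59  61  63  64  65  68  77  91 104 112 115 115 115 114 114 114 115 115]
 [ 82  83  83  78  70  64  64  64  64  65  67  71  75  77  79  81  90 100 108 112 115 115 115 115 115 115 114 115]]
```

{"method": "arm_command", "body": {
  "increments": [
    {"slide": [0, 0, -0.04], "spin": 0, "gripper": -0.8},
    {"slide": [0, 0, -0.08], "spin": 0, "gripper": -0.8},
    {"slide": [-0.03, 0, -0.12], "spin": 0, "gripper": -0.8},
    {"slide": [-0.06, 0, -0.135], "spin": 0, "gripper": -0.8},
    {"slide": [-0.06, 0, -0.135], "spin": 0, "gripper": -0.8},
    {"slide": [-0.06, 0, -0.135], "spin": 0, "gripper": -0.8},
    {"slide": [-0.06, 0, -0.135], "spin": 0, "gripper": -0.8},
    {"slide": [-0.06, 0, -0.135], "spin": 0, "gripper": -0.8}
  ]
}}

```text
t: 7.13
tool_pos: [0.5173, 0.1233, 0.2996]
tool_rot: [0.133, -3.135, 0.0]
contact_force: [0.4, 0.2, -1.1]
opening: 0.0214
grip_force: 59.3
```

Run:
```python
from h import *
d=cam("wrist"); save("w5.png",d["frame"]); np.save("w5.npy",d,allow_pickle=True)
N=np.array([.627,.134,0]);X=np.array([-.0854,.9963,0]);Y=np.array([-.9963,-.0854,0])
for p in((-.018,.056),(.018,.056),(.018,.092),(-.018,.092)): print(pix(d,N+X*p[0]+Y*p[1]+[0,0,.049]).round(1))
go([.5,.12,.14],184.9)
```

```text
[306.6 226.3]
[338.8 226.3]
[339.3 195.3]
[306.1 195.3]
slide [0.0169, -0.002, 0.1597] spin -0.02 n 3.8515519684551176 | xang -175.12 z [-3.4e-03 -3.0e-04 -1.0e+00] q6 -1.562 pos [0.5172 0.1235 0.2996] F [-0.53  0.65 -1.41]
```

View pics/w5.png

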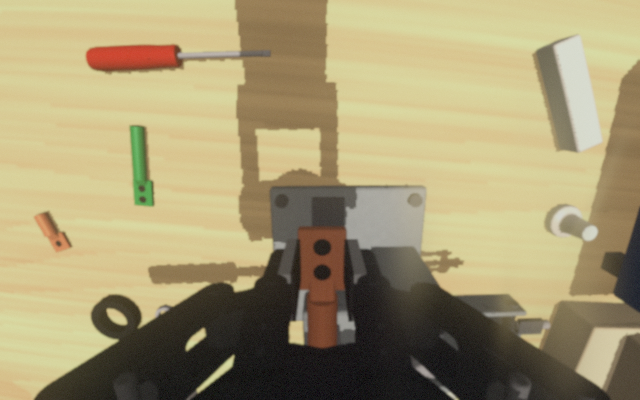

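Run:
```python
from h import *
d=np.load("w5.npy",allow_pickle=True).item()
np.set_printoptions(linewidth=250)
g=cv2.GaussianBlur(cv2.cvtColor(d["frame"],cv2.COLOR_RGB2GRAY),(3,3),0).astype(int)
print(g[200:226:4,300:356].tolist()[0]); print(g[205:222,300:356].mean(0).round().astype(int).tolist())
print("rows",g[185:232,318:340].mean(1).round().astype(int).tolist())
e=np.abs(np.gradient(g[205:222].mean(0)));L=300+e[300:325].argmax();Rr=330+e[330:356].argmax()
er=np.abs(np.gradient(g[:,318:340].mean(1)));T=190+er[190:205].argmax();print(L,Rr,T)
N=np.array([.627,.134,0]);X=np.array([-.0854,.9963,0]);Y=np.array([-.9963,-.0854,0])
for u in((L,213),(Rr,213),((L+Rr)/2,T)):
    p=onz(d,u,.049)-N; print("press x,y",(p@X).round(4),(p@Y).round(4))
# base corners z=.016
for u in((271.5,187),(425.5,186.5)):
    p=onz(d,u,.016); print(p.round(4),(p-N)@X,(p-N)@Y)
hsv=cv2.cvtColor(d["frame"],cv2.COLOR_RGB2HSV);m=cv2.inRange(hsv,(3,130,40),(14,255,255))
for r in(240,255,270,310,325): c=np.where(m[r,280:365])[0]+280; print(r,c.min(),c.max())
```

```text
[92, 92, 92, 92, 92, 91, 91, 91, 91, 91, 87, 81, 72, 66, 63, 64, 63, 63, 64, 63, 62, 63, 64, 65, 64, 63, 64, 65, 65, 64, 64, 65, 65, 65, 65, 65, 65, 64, 65, 66, 66, 67, 68, 71, 78, 87, 92, 94, 94, 93, 94, 94, 95, 96, 101, 116]
[91, 91, 91, 91, 91, 91, 90, 91, 91, 89, 86, 79, 70, 65, 62, 61, 61, 62, 62, 61, 61, 61, 62, 62, 62, 62, 62, 62, 62, 62, 62, 62, 62, 63, 63, 63, 63, 63, 63, 64, 64, 64, 65, 70, 83, 103, 126, 143, 151, 152, 150, 149, 150, 151, 154, 158]
rows [104, 90, 85, 87, 90, 92, 93, 93, 93, 92, 90, 84, 74, 67, 65, 64, 65, 64, 64, 64, 64, 64, 64, 63, 63, 62, 62, 62, 62, 62, 62, 62, 62, 61, 61, 60, 60, 60, 61, 61, 62, 64, 67, 70, 75, 82, 86]
311 345 197
press x,y -0.0129 0.0717
press x,y 0.0246 0.0717
press x,y 0.0057 0.09
[0.5395 0.0656 0.016 ] -0.06068628021924164 0.09299253781478442
[0.5235 0.2483 0.016 ] 0.12269541817343477 0.093377003319142
240 299 344
255 299 344
270 300 343
310 308 336
325 309 335
```

Run:
```python
from h import *
go([.4596,.1245,.139],184.9)
go([.5573,.1329,.139],184.9)
```

```text
slide [0.0568, 0.0059, 0.1608] spin -0.02 n 4.0929116204945934 | xang -175.12 z [-3.4e-03 -3.0e-04 -1.0e+00] q6 -1.562 pos [0.5172 0.1235 0.2996] F [-0.53  0.65 -1.41]
slide [-0.0413, 0.006, 0.1605] spin -0.02 n 3.976843670401398 | xang -175.12 z [-3.4e-03 -3.0e-04 -1.0e+00] q6 -1.562 pos [0.5172 0.1235 0.2996] F [-0.53  0.65 -1.41]
```

{"method": "arm_command", "body": {
  "increments": [
    {"slide": [0.04, 0.006, 0], "spin": 0, "gripper": -0.8},
    {"slide": [0.057, 0.006, 0.04], "spin": 0, "gripper": -0.8},
    {"slide": [0.057, 0.006, 0.08], "spin": 0, "gripper": -0.8},
    {"slide": [0.057, 0.006, 0.12], "spin": 0, "gripper": -0.8},
    {"slide": [0.057, 0.006, 0.15], "spin": 0, "gripper": -0.8},
    {"slide": [0.057, 0.006, 0.16], "spin": 0, "gripper": -0.8},
    {"slide": [0.057, 0.006, 0.16], "spin": 0, "gripper": -0.8},
    {"slide": [0.057, 0.006, 0.16], "spin": 0, "gripper": -0.8}
  ]
}}

```text
t: 7.85
tool_pos: [0.4613, 0.125, 0.1421]
tool_rot: [0.134, -3.139, -0.0]
contact_force: [1.0, 0.6, -0.8]
opening: 0.0218
grip_force: 59.3
```

{"method": "arm_command", "body": {
  "increments": [
    {"slide": [-0.015, 0, 0], "spin": 0, "gripper": -0.8},
    {"slide": [-0.03, 0, 0], "spin": 0, "gripper": -0.8},
    {"slide": [-0.04, 0, 0], "spin": 0, "gripper": -0.8},
    {"slide": [-0.05, 0, 0], "spin": 0, "gripper": -0.8},
    {"slide": [-0.058, 0, 0], "spin": 0, "gripper": -0.8},
    {"slide": [-0.06, 0, 0], "spin": 0, "gripper": -0.8},
    {"slide": [-0.06, 0, 0], "spin": 0, "gripper": -0.8}
  ]
}}

```text
t: 8.43
tool_pos: [0.5217, 0.1301, 0.1421]
tool_rot: [-0.134, 3.138, 0.0]
contact_force: [0.3, -0.0, -1.8]
opening: 0.0214
grip_force: 59.3
```

Run:
```python
from h import *
go([.5573,.1329,.139],184.9)
```

```text
slide [-0.0357, -0.0003, 0.0031] spin 0.0 n 0.8600711155769968 | xang -175.1 z [ 4.e-04  0.e+00 -1.e+00] q6 -1.55 pos [0.5217 0.1301 0.1421] F [ 0.25 -0.04 -1.79]
```

{"method": "arm_command", "body": {
  "increments": [
    {"slide": [0, 0, 0.0035], "spin": 0, "gripper": -0.8},
    {"slide": [0, 0, 0.0035], "spin": 0, "gripper": -0.8},
    {"slide": [0, 0, 0.0035], "spin": 0, "gripper": -0.8},
    {"slide": [0, 0, 0.0035], "spin": 0, "gripper": -0.8}
  ]
}}

```text
t: 8.77
tool_pos: [0.5205, 0.1301, 0.1378]
tool_rot: [0.135, -3.138, 0.0]
contact_force: [-0.5, 1.3, -1.4]
opening: 0.0211
grip_force: 59.3
```

{"method": "arm_command", "body": {
  "increments": [
    {"slide": [-0.006, 0, 0], "spin": 0, "gripper": -0.8},
    {"slide": [-0.012, 0, 0], "spin": 0, "gripper": -0.8},
    {"slide": [-0.018, 0, 0], "spin": 0, "gripper": -0.8},
    {"slide": [-0.022, 0, 0], "spin": 0, "gripper": -0.8},
    {"slide": [-0.022, 0, 0], "spin": 0, "gripper": -0.8}
  ]
}}

```text
t: 9.18
tool_pos: [0.5442, 0.132, 0.1385]
tool_rot: [-0.134, 3.138, 0.0]
contact_force: [-0.0, -0.5, -1.1]
opening: 0.0216
grip_force: 59.3
```

No contact; look before going further.

{"method": "arm_command", "body": {
  "increments": [
    {"slide": [-0.006, 0, 0], "spin": 0, "gripper": -0.8},
    {"slide": [-0.012, 0, 0], "spin": 0, "gripper": -0.8},
    {"slide": [-0.013, 0, 0], "spin": 0, "gripper": -0.8},
    {"slide": [-0.013, 0, 0], "spin": 0, "gripper": -0.8}
  ]
}}

```text
t: 9.52
tool_pos: [0.5565, 0.1331, 0.1382]
tool_rot: [-0.134, 3.139, 0.0]
contact_force: [-0.0, 0.1, -0.2]
opening: 0.0212
grip_force: 59.3
```

Run:
```python
from h import *
go([.5573,.1329,.137],184.9)
d=cam("wrist"); s=cam("side"); np.save("w6.npy",d,allow_pickle=True)
w=lambda f,x,y,W,H,A,B: cv2.resize(f[y:y+H,x:x+W],(A,B),interpolation=cv2.INTER_CUBIC)
save("w6.png",np.hstack([w(d["frame"],220,150,200,200,400,400),w(s["frame"],270,140,80,80,400,400)]))
```

```text
slide [-0.0008, -0.0003, 0.0012] spin 0.0 n 0.03574096682091781 | xang -175.1 z [ 2.e-04  0.e+00 -1.e+00] q6 -1.552 pos [0.5565 0.1331 0.1382] F [-0.04  0.12 -0.16]
```

View pics/w6.png

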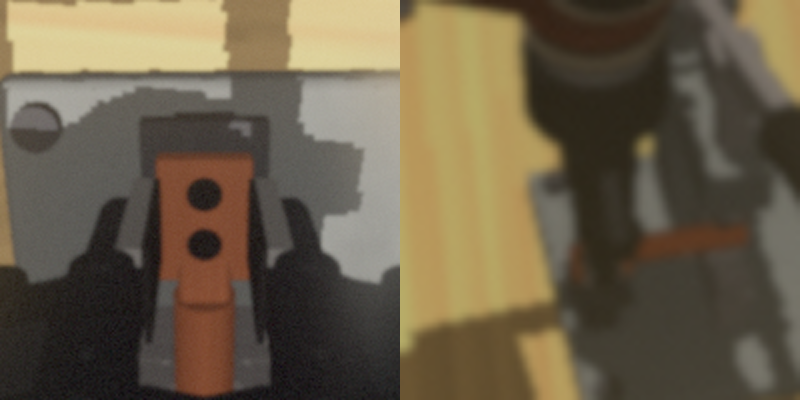

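Run:
```python
from h import *
d=np.load("w6.npy",allow_pickle=True).item()
t=np.array([.5565,.1331]);Y=np.array([-.9963,-.0854]);X=np.array([-.0854,.9963])
for n,u,z in(("plateL",(290.5,222),.049),("plateR",(354.5,222),.049),("plate edge",(322.5,208.5),.049),("palm L",(298,235),.070),("palm R",(346.5,235),.070),("palm end",(322,227.5),.070)):
    p=onz(d,u,z)[:2]-t; print(n,"x",(p@X).round(4),"y",(p@Y).round(4))
```

```text
plateL x -0.0171 y 0.0118
plateR x 0.0183 y 0.0118
plate edge x 0.0006 y 0.0197
palm L x -0.0113 y 0.0131
palm R x 0.0122 y 0.0131
palm end x 0.0003 y 0.017
```

{"method": "arm_command", "body": {
  "increments": [
    {"slide": [-0.003, 0, 0], "spin": 0, "gripper": -0.8},
    {"slide": [-0.005, 0, 0], "spin": 0, "gripper": -0.8},
    {"slide": [-0.005, 0, 0.004], "spin": 0, "gripper": -0.8},
    {"slide": [-0.005, 0, 0.008], "spin": 0, "gripper": -0.8},
    {"slide": [-0.005, 0, 0.011], "spin": 0, "gripper": -0.8},
    {"slide": [-0.005, 0, 0.011], "spin": 0, "gripper": -0.8},
    {"slide": [-0.005, 0, 0.011], "spin": 0, "gripper": -0.8}
  ]
}}

```text
t: 10.2
tool_pos: [0.5605, 0.1335, 0.1265]
tool_rot: [0.134, -3.138, 0.0]
contact_force: [0.1, 0.5, -1.4]
opening: 0.0215
grip_force: 59.3
```

{"method": "arm_command", "body": {
  "increments": [
    {"slide": [0, 0, 0.001], "spin": 0, "gripper": -0.8},
    {"slide": [0, 0, 0.002], "spin": 0, "gripper": -0.8},
    {"slide": [0, 0, 0.002], "spin": 0, "gripper": -0.8},
    {"slide": [0, 0, 0.002], "spin": 0, "gripper": -0.8}
  ]
}}

```text
t: 10.53
tool_pos: [0.5609, 0.1335, 0.1252]
tool_rot: [-0.135, 3.139, 0.0]
contact_force: [-0.2, 0.1, -1.7]
opening: 0.0217
grip_force: 59.3
```

{"method": "arm_command", "body": {
  "increments": [
    {"slide": [0, 0, 0.001], "spin": 0, "gripper": -0.8},
    {"slide": [0, 0, 0.001], "spin": 0, "gripper": -0.8},
    {"slide": [0, 0, 0.001], "spin": 0, "gripper": -0.8}
  ]
}}

```text
t: 10.78
tool_pos: [0.561, 0.1335, 0.1242]
tool_rot: [-0.134, 3.139, 0.0]
contact_force: [-0.2, -0.0, -1.5]
opening: 0.0213
grip_force: 59.3
```

{"method": "arm_command", "body": {
  "increments": [
    {"slide": [0, 0, 0.001], "spin": 0, "gripper": -0.8},
    {"slide": [0, 0, 0.0015], "spin": 0, "gripper": -0.8},
    {"slide": [0, 0, 0.0015], "spin": 0, "gripper": -0.8},
    {"slide": [0, 0, 0.0015], "spin": 0, "gripper": -0.8}
  ]
}}

```text
t: 11.12
tool_pos: [0.5612, 0.1336, 0.1234]
tool_rot: [-0.135, 3.138, 0.0]
contact_force: [-3.5, -0.3, 5.8]
opening: 0.0216
grip_force: 60.0
```

{"method": "arm_command", "body": {
  "increments": [
    {"slide": [0, 0, -0.0007], "spin": 0, "gripper": -0.8},
    {"slide": [0, 0, -0.0007], "spin": 0, "gripper": -0.1},
    {"slide": [0, 0, -0.0007], "spin": 0, "gripper": -0.1},
    {"slide": [0, 0, -0.0007], "spin": 0, "gripper": -0.1},
    {"slide": [0, 0, -0.0007], "spin": 0, "gripper": -0.1},
    {"slide": [0, 0, -0.0007], "spin": 0, "gripper": -0.1},
    {"slide": [0, 0, -0.002], "spin": 0, "gripper": -0.1},
    {"slide": [0, 0, -0.004], "spin": 0, "gripper": -0.1}
  ]
}}

```text
t: 11.78
tool_pos: [0.5607, 0.1335, 0.1264]
tool_rot: [0.134, -3.138, 0.0]
contact_force: [0.5, -0.3, 0.1]
opening: 0.0385
grip_force: 0.0
```

Run:
```python
from h import *
o=status.get_obs();print({k:np.round(o[k],3) for k in("t","tool_pos","contact_force","opening")})
d=cam("wrist"); s=cam("side")
w=lambda f,x,y,W,H,A,B: cv2.resize(f[y:y+H,x:x+W],(A,B),interpolation=cv2.INTER_CUBIC)
save("w7.png",np.hstack([w(d["frame"],220,150,200,200,400,400),w(s["frame"],270,140,80,80,400,400)]))
```

```text
{'t': np.float64(11.783), 'tool_pos': array([0.561, 0.133, 0.126]), 'contact_force': array([ 0.462, -0.283,  0.092]), 'opening': np.float64(0.038)}
```

View pics/w7.png

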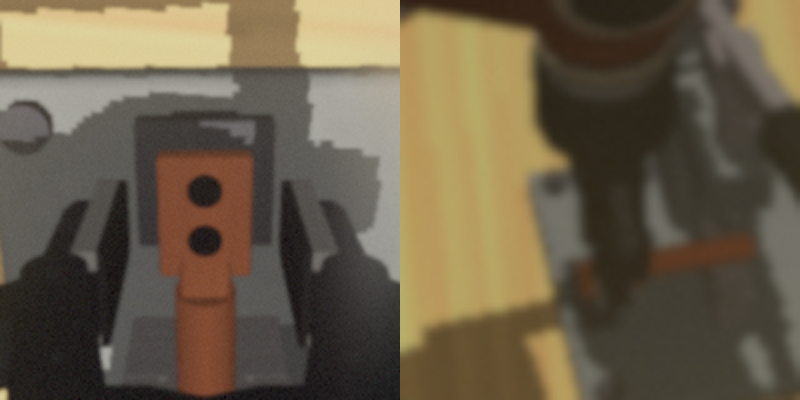

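{"method": "arm_command", "body": {
  "increments": [
    {"slide": [0.01, 0, -0.004], "spin": 0, "gripper": -0.1},
    {"slide": [0.03, 0, -0.006], "spin": 0, "gripper": -0.1},
    {"slide": [0.05, 0, -0.02], "spin": 0, "gripper": -0.1},
    {"slide": [0.06, 0, -0.06], "spin": 0, "gripper": 0.2},
    {"slide": [0.06, 0, -0.1], "spin": 0, "gripper": 0.5},
    {"slide": [0.06, 0, -0.14], "spin": 0, "gripper": 0.5},
    {"slide": [0.06, 0, -0.18], "spin": 7, "gripper": 0.5},
    {"slide": [0.06, 0, -0.22], "spin": 14, "gripper": 0.5}
  ]
}}

```text
t: 12.55
tool_pos: [0.5006, 0.1284, 0.3488]
tool_rot: [0.258, 3.13, 0.0]
contact_force: [1.4, 0.1, -0.5]
opening: 0.0642
grip_force: 0.0
```

{"method": "arm_command", "body": {
  "increments": [
    {"slide": [0, 0, -0.04], "spin": 7, "gripper": 0.5},
    {"slide": [0, 0, -0.08], "spin": 14, "gripper": 0.5},
    {"slide": [0, 0, -0.09], "spin": 21, "gripper": 0.5},
    {"slide": [0, 0, -0.09], "spin": 28, "gripper": 0.5},
    {"slide": [0, 0, -0.09], "spin": 35, "gripper": 0.5},
    {"slide": [0, 0, -0.09], "spin": 42, "gripper": 0.5},
    {"slide": [0, 0, -0.09], "spin": 49, "gripper": 0.5},
    {"slide": [0, 0, -0.09], "spin": 56, "gripper": 0.5}
  ]
}}

```text
t: 13.22
tool_pos: [0.5011, 0.1284, 0.4368]
tool_rot: [1.698, 2.643, 0.0]
contact_force: [-0.1, 0.1, 0.2]
opening: 0.0642
grip_force: 0.0
```

Run:
```python
from h import *
go([.6424,-.0226,.44],94.9)
# check lug seated (side view): orange extents
s=cam("side");N=np.array([.6285,.1399]);Y=np.array([-.9963,-.0854])
hsv=cv2.cvtColor(s["frame"],cv2.COLOR_RGB2HSV);m=cv2.inRange(hsv,(3,110,40),(14,255,255))[170:215,285:340]
v,u=np.where(m);print(len(u),u.min()+285,v[u==u.min()].mean()+170,u.max()+285,v[u==u.max()].mean()+170)
for t in(.083,-.017): print(pix(s,[*(N+Y*t),.055]))
```

```text
slide [-0.1961, 0.0658, -0.0032] spin 19.66 n 4.960137806862351 | xang 114.56 z [ 3.e-04  0.e+00 -1.e+00] q6 -0.322 pos [0.5011 0.1284 0.4368] F [-0.07  0.07  0.18]
179 305 193.0 339 189.0
[306.02173206 194.44284312]
[340.45915524 189.00209266]
```

{"method": "arm_command", "body": {
  "increments": [
    {"slide": [-0.196, 0.066, -0.003], "spin": 6, "gripper": 0.5},
    {"slide": [-0.196, 0.066, -0.003], "spin": 12, "gripper": 0.5},
    {"slide": [-0.196, 0.066, -0.003], "spin": 18, "gripper": 0.5},
    {"slide": [-0.196, 0.066, -0.003], "spin": 19.7, "gripper": 0.5},
    {"slide": [-0.196, 0.066, -0.003], "spin": 19.7, "gripper": 0.5},
    {"slide": [-0.196, 0.066, -0.003], "spin": 19.7, "gripper": 0.5},
    {"slide": [-0.196, 0.066, -0.003], "spin": 19.7, "gripper": 0.5}
  ]
}}

```text
t: 13.85
tool_pos: [0.6444, -0.0233, 0.438]
tool_rot: [-2.117, -2.318, 0.002]
contact_force: [-0.0, -0.0, 0.7]
opening: 0.064
grip_force: 0.0
```

Run:
```python
from h import *
d=cam("wrist"); go([.6424,-.0226,.346],94.9)
g=cv2.cvtColor(d["frame"],cv2.COLOR_RGB2HSV)
np.set_printoptions(linewidth=250)
for p in((.6424,-.0226,.292),): print("grip mid pix",pix(d,p))
# lever/grip root point 62 mm toward hinge, then lever further
N=np.array([.6285,.1399]);X=np.array([-.0854,.9963])
for r in(.27-.062,.18,.15):
    z=.175+r*np.sin(.45);p=[*(N+X*(.08-r*np.cos(.45))),z]; u=pix(d,p); print(r,u.round())
    v=int(round(u[1])); 
    if v<400: print(d["frame"][v,int(u[0])-50:int(u[0])+50:2].max(1).tolist())
cv2.imwrite("pics/w8.png",d["frame"][:,:,::-1])
```

```text
slide [-0.0004, -0.0013, 0.0929] spin 0.34 n 2.22725685233566 | xang 95.24 z [-1.5e-03  6.0e-04 -1.0e+00] q6 -0.241 pos [ 0.6438 -0.0221  0.4389] F [-0.13  1.37 -0.05]
grip mid pix [319.52125213 208.94382904]
0.20800000000000002 [320. 129.]
[217, 218, 218, 216, 190, 161, 162, 165, 165, 167, 190, 207, 207, 210, 215, 204, 118, 69, 71, 72, 67, 66, 69, 66, 69, 71, 70, 71, 71, 68, 68, 66, 68, 66, 68, 66, 75, 130, 174, 197, 215, 218, 216, 217, 217, 218, 218, 216, 217, 218]
0.18 [320.  96.]
[215, 217, 215, 215, 215, 215, 213, 215, 217, 217, 215, 214, 216, 214, 217, 215, 216, 216, 214, 216, 215, 208, 168, 171, 177, 178, 178, 180, 184, 176, 156, 150, 145, 140, 135, 141, 189, 215, 216, 216, 216, 218, 217, 217, 218, 216, 216, 214, 217, 216]
0.15 [320.  62.]
[186, 187, 186, 186, 186, 189, 186, 187, 187, 187, 187, 187, 188, 187, 185, 186, 185, 185, 187, 187, 187, 178, 157, 174, 179, 180, 180, 182, 183, 176, 147, 109, 100, 105, 103, 105, 101, 135, 181, 184, 183, 184, 182, 181, 183, 181, 179, 182, 181, 180]
```

{"method": "arm_command", "body": {
  "increments": [
    {"slide": [0, -0.002, 0.035], "spin": 0.3, "gripper": 0.5},
    {"slide": [0, -0.002, 0.065], "spin": 0.3, "gripper": 0.5},
    {"slide": [0, -0.002, 0.085], "spin": 0.3, "gripper": 0.5},
    {"slide": [0, -0.002, 0.096], "spin": 0.3, "gripper": 0.5},
    {"slide": [0, -0.002, 0.096], "spin": 0.3, "gripper": 0.5},
    {"slide": [0, -0.002, 0.096], "spin": 0.3, "gripper": 0.5},
    {"slide": [0, -0.002, 0.096], "spin": 0.3, "gripper": 0.5}
  ]
}}

```text
t: 14.48
tool_pos: [0.642, -0.0214, 0.3464]
tool_rot: [2.121, 2.313, 0.004]
contact_force: [0.3, -0.2, 0.5]
opening: 0.0638
grip_force: 0.0
```

{"method": "arm_command", "body": {
  "increments": [
    {"slide": [0, 0, 0], "spin": 0, "gripper": -0.1},
    {"slide": [0, 0, 0], "spin": 0, "gripper": -0.3},
    {"slide": [0, 0, 0], "spin": 0, "gripper": -0.6},
    {"slide": [0, 0, 0], "spin": 0, "gripper": -0.6},
    {"slide": [0, 0, 0], "spin": 0, "gripper": -0.6},
    {"slide": [0, 0, 0], "spin": 0, "gripper": -0.6},
    {"slide": [0, 0, 0], "spin": 0, "gripper": -0.6},
    {"slide": [0, 0, 0], "spin": 0, "gripper": -0.6}
  ],
  "newtons": 40
}}

```text
t: 15.15
tool_pos: [0.6436, -0.0218, 0.3459]
tool_rot: [2.119, 2.31, 0.009]
contact_force: [8.1, 1.1, 0.3]
opening: 0.0289
grip_force: 39.8
```

Run:
```python
from h import *
go([.6424,-.0226,.343],94.9)
```

```text
slide [-0.0007, -0.0013, 0.0029] spin 0.04 n 0.07711484513982403 | xang 94.94 z [ 8.5e-03 -2.0e-04 -1.0e+00] q6 -0.236 pos [ 0.6436 -0.0218  0.3459] F [8.07 1.09 0.33]
```

{"method": "arm_command", "body": {
  "increments": [
    {"slide": [-0.001, 0.0015, 0.002], "spin": 0, "gripper": -0.6},
    {"slide": [-0.002, 0.0015, 0.004], "spin": 0, "gripper": -0.6},
    {"slide": [-0.003, 0.0015, 0.006], "spin": 0, "gripper": -0.6},
    {"slide": [-0.004, 0.0015, 0.009], "spin": 0, "gripper": -0.6},
    {"slide": [-0.0056, 0.0015, 0.0123], "spin": 0, "gripper": -0.6},
    {"slide": [-0.0056, 0.0015, 0.0123], "spin": 0, "gripper": -0.6}
  ]
}}

```text
t: 15.65
tool_pos: [0.6445, -0.027, 0.3346]
tool_rot: [2.122, 2.312, 0.006]
contact_force: [0.8, 1.2, 8.8]
opening: 0.0287
grip_force: 40.3
```

{"method": "arm_command", "body": {
  "increments": [
    {"slide": [-0.001, 0, 0.0025], "spin": 0, "gripper": -0.6},
    {"slide": [-0.002, 0, 0.005], "spin": 0, "gripper": -0.6},
    {"slide": [-0.003, 0, 0.0075], "spin": 0, "gripper": -0.6},
    {"slide": [-0.004, 0, 0.01], "spin": 0, "gripper": -0.6},
    {"slide": [-0.004, 0, 0.01], "spin": 0, "gripper": -0.6}
  ]
}}

```text
t: 16.07
tool_pos: [0.6449, -0.0319, 0.3224]
tool_rot: [2.122, 2.311, 0.003]
contact_force: [5.0, -2.0, 4.4]
opening: 0.0289
grip_force: 39.8
```

{"method": "arm_command", "body": {
  "increments": [
    {"slide": [-0.0003, 0, 0.001], "spin": 0, "gripper": -0.6},
    {"slide": [-0.0009, 0, 0.0025], "spin": 0, "gripper": -0.6},
    {"slide": [-0.0009, 0, 0.0025], "spin": 0, "gripper": -0.6}
  ]
}}

```text
t: 16.32
tool_pos: [0.645, -0.0325, 0.3206]
tool_rot: [2.122, 2.312, 0.004]
contact_force: [2.8, 0.4, 6.5]
opening: 0.0288
grip_force: 40.1
```

{"method": "arm_command", "body": {
  "increments": [
    {"slide": [-0.0003, 0, 0.001], "spin": 0, "gripper": -0.6},
    {"slide": [-0.0009, 0, 0.0025], "spin": 0, "gripper": -0.6},
    {"slide": [-0.0009, 0, 0.0025], "spin": 0, "gripper": -0.6}
  ]
}}

```text
t: 16.57
tool_pos: [0.6451, -0.0332, 0.3187]
tool_rot: [2.122, 2.312, 0.005]
contact_force: [2.1, -0.0, 9.0]
opening: 0.0288
grip_force: 40.3
```

{"method": "arm_command", "body": {
  "increments": [
    {"slide": [-0.0008, 0, 0.0025], "spin": 0, "gripper": -0.6},
    {"slide": [-0.0017, 0, 0.005], "spin": 0, "gripper": -0.6},
    {"slide": [-0.0017, 0, 0.005], "spin": 0, "gripper": -0.6}
  ]
}}

```text
t: 16.82
tool_pos: [0.6452, -0.035, 0.3139]
tool_rot: [2.122, 2.312, 0.005]
contact_force: [2.7, 0.5, 8.4]
opening: 0.0291
grip_force: 40.3
```

{"method": "arm_command", "body": {
  "increments": [
    {"slide": [-0.0008, 0, 0.0025], "spin": 0, "gripper": -0.6},
    {"slide": [-0.0017, 0, 0.005], "spin": 0, "gripper": -0.6},
    {"slide": [-0.0017, 0, 0.005], "spin": 0, "gripper": -0.6}
  ]
}}

```text
t: 17.07
tool_pos: [0.6454, -0.0366, 0.3089]
tool_rot: [2.122, 2.312, 0.005]
contact_force: [2.8, -0.0, 8.6]
opening: 0.0293
grip_force: 40.3
```

{"method": "arm_command", "body": {
  "increments": [
    {"slide": [-0.0008, 0, 0.0025], "spin": 0, "gripper": -0.6},
    {"slide": [-0.0015, 0, 0.005], "spin": 0, "gripper": -0.6},
    {"slide": [-0.0015, 0, 0.005], "spin": 0, "gripper": -0.6}
  ]
}}

```text
t: 17.32
tool_pos: [0.6455, -0.0386, 0.3021]
tool_rot: [2.122, 2.311, 0.003]
contact_force: [7.0, -3.7, 0.4]
opening: 0.0288
grip_force: 39.7
```

{"method": "arm_command", "body": {
  "increments": [
    {"slide": [-0.0007, 0, 0.0025], "spin": 0, "gripper": -0.6},
    {"slide": [-0.0014, 0, 0.005], "spin": 0, "gripper": -0.6},
    {"slide": [-0.0014, 0, 0.005], "spin": 0, "gripper": -0.6}
  ]
}}

```text
t: 17.57
tool_pos: [0.6456, -0.04, 0.2967]
tool_rot: [2.123, 2.311, 0.003]
contact_force: [6.3, -2.6, 4.4]
opening: 0.0292
grip_force: 39.9
```

```bash
cat > lev.py <<'E'
from h import *
N=np.array([.6285,.1399]);X=np.array([-.0854,.9963]);Y=np.array([-.9963,-.0854])
def pt(th,r,c=0): # point on lever axis, c = offset perpendicular (up)
    f=.45-th;a=.08-r*np.cos(f)+c*np.sin(f)
    return np.array([*(N+X*a),.175+r*np.sin(f)+c*np.cos(f)])
def prof(s,im,th):
    # darkness along the image line through the model axis, outward past the end; returns last dark r
    rs=np.arange(.285,.40,.0005); g=cv2.GaussianBlur(im,(3,3),0).max(2).astype(np.float32)
    uv=np.array([pix(s,pt(th,r)) for r in rs],np.float32)
    return rs,cv2.remap(g,uv[None,:,0],uv[None,:,1],cv2.INTER_LINEAR)[0]
E
python3 - <<'E'
from lev import *
s=cam("side"); im0=cv2.imread("pics/side.png")[:,:,::-1].copy()
np.set_printoptions(linewidth=220)
for nm,im,t in(("start",im0,(0,.1)),("now",s["frame"],(.1,.15,.2,.25,.3))):
    for th in t:
        print(nm,th,"root",pix(s,pt(th,.208)).round(1),"end",pix(s,pt(th,.332)).round(1))
    D=(im.max(2)<62)
    y0,x0=150,330; sub=D[y0:235,x0:400]; 
    n,l,st,c=cv2.connectedComponentsWithStats(sub.astype(np.uint8))
    for i in range(1,n):
        if st[i,4]>30: 
            v,u=np.where(l==i); print(" blob",st[i,4],"x",u.min()+x0,u.max()+x0,"y",v.min()+y0,v.max()+y0,"bottom at u",u[v==v.max()].mean()+x0,"right at v",v[u==u.max()].mean()+y0)
E
```

```text
start 0 root [347.7 166.7] end [361.8 187.3]
start 0.1 root [348.1 174.6] end [362.3 201. ]
 blob 367 x 341 366 y 162 195 bottom at u 361.0 right at v 186.0
now 0.1 root [348.1 174.6] end [362.3 201. ]
now 0.15 root [348.2 178.4] end [362.4 207.4]
now 0.2 root [348.3 182. ] end [362.4 213.5]
now 0.25 root [348.3 185.5] end [362.2 219.2]
now 0.3 root [348.2 188.8] end [362.  224.5]
 blob 1809 x 330 386 y 150 215 bottom at u 360.5 right at v 173.5
 blob 44 x 352 371 y 150 152 bottom at u 361.5 right at v 150.0
```

```bash
cat >> lev.py <<'E'
def theta():
    s=cam("side"); im0=cv2.imread("pics/side.png")[:,:,::-1]; out=[]
    for im in(im0,s["frame"]):
        g=im[:,355:364].max(2).astype(float).mean(1)  # column band through the grip's end
        k=next(v for v in range(240,170,-1) if g[v]<75)
        out.append(k+1-(75-g[k])/max(g[k+1]-g[k],1e-6)*-1-1)
    low=lambda th:max(pix(s,pt(th,.332,c))[1] for c in(-.015,.015))
    b=out[0]-low(0); ths=np.linspace(0,.5,501); e=[low(t)+b-out[1] for t in ths]
    return ths[np.argmin(np.abs(e))],out,b
E
python3 - <<'E'
from lev import *
print(theta()); s=cam("side")
print(s["frame"][200:232,355:364].max(2).astype(float).mean(1).round().tolist()); go([.6,0,.3],94.9)
E
```

```text
(np.float64(0.184), [np.float64(192.27272727272728), np.float64(215.50806451612902)], np.float64(-1.4259235982374605))
[51.0, 51.0, 51.0, 51.0, 51.0, 52.0, 52.0, 53.0, 55.0, 56.0, 58.0, 61.0, 63.0, 66.0, 67.0, 68.0, 82.0, 118.0, 160.0, 183.0, 191.0, 192.0, 192.0, 192.0, 192.0, 192.0, 192.0, 192.0, 192.0, 192.0, 192.0, 191.0]
slide [0.0437, -0.0421, -0.0032] spin -0.02 n 1.4563487397075885 | xang 94.88 z [ 0.0038 -0.0011 -1.    ] q6 -0.262 pos [ 0.6456 -0.04    0.297 ] F [ 5.12 -2.3   3.41]
```

{"method": "arm_command", "body": {
  "increments": [
    {"slide": [-0.0005, 0, 0.0015], "spin": 0, "gripper": -0.6},
    {"slide": [-0.0005, 0, 0.0015], "spin": 0, "gripper": -0.6},
    {"slide": [-0.0005, 0, 0.0015], "spin": 0, "gripper": -0.6}
  ]
}}

```text
t: 17.97
tool_pos: [0.6457, -0.0402, 0.296]
tool_rot: [2.122, 2.312, 0.003]
contact_force: [5.6, -1.2, 4.6]
opening: 0.0287
grip_force: 39.9
```

{"method": "arm_command", "body": {
  "increments": [
    {"slide": [-0.0005, 0, 0.002], "spin": 0, "gripper": -0.6},
    {"slide": [-0.0005, 0, 0.002], "spin": 0, "gripper": -0.6},
    {"slide": [-0.0005, 0, 0.002], "spin": 0, "gripper": -0.6}
  ]
}}

```text
t: 18.22
tool_pos: [0.6457, -0.0406, 0.2945]
tool_rot: [2.122, 2.312, 0.004]
contact_force: [3.7, 0.3, 6.0]
opening: 0.029
grip_force: 40.1
```

{"method": "arm_command", "body": {
  "increments": [
    {"slide": [-0.0005, 0, 0.002], "spin": 0, "gripper": -0.6},
    {"slide": [-0.0005, 0, 0.002], "spin": 0, "gripper": -0.6},
    {"slide": [-0.0005, 0, 0.002], "spin": 0, "gripper": -0.6}
  ]
}}

```text
t: 18.47
tool_pos: [0.6458, -0.0411, 0.2928]
tool_rot: [2.122, 2.312, 0.004]
contact_force: [4.3, -0.3, 6.6]
opening: 0.0288
grip_force: 40.2
```

```bash
python3 -c "
from lev import *
print(theta()[0])"
```

```text
0.192
```

{"method": "arm_command", "body": {
  "increments": [
    {"slide": [-0.0006, 0, 0.0025], "spin": 0, "gripper": -0.6},
    {"slide": [-0.0011, 0, 0.005], "spin": 0, "gripper": -0.6},
    {"slide": [-0.0011, 0, 0.005], "spin": 0, "gripper": -0.6}
  ]
}}

```text
t: 18.77
tool_pos: [0.6459, -0.0421, 0.2885]
tool_rot: [2.122, 2.312, 0.004]
contact_force: [2.2, 0.2, 11.2]
opening: 0.029
grip_force: 40.5
```

{"method": "arm_command", "body": {
  "increments": [
    {"slide": [-0.0006, 0, 0.0025], "spin": 0, "gripper": -0.6},
    {"slide": [-0.0011, 0, 0.005], "spin": 0, "gripper": -0.6},
    {"slide": [-0.0011, 0, 0.005], "spin": 0, "gripper": -0.6}
  ]
}}

```text
t: 19.02
tool_pos: [0.646, -0.0432, 0.2836]
tool_rot: [2.122, 2.312, 0.004]
contact_force: [2.0, 0.2, 10.4]
opening: 0.029
grip_force: 40.7
```

{"method": "arm_command", "body": {
  "increments": [
    {"slide": [-0.0005, 0, 0.0025], "spin": 0, "gripper": -0.6},
    {"slide": [-0.0009, 0, 0.005], "spin": 0, "gripper": -0.6},
    {"slide": [-0.0009, 0, 0.005], "spin": 0, "gripper": -0.6}
  ]
}}

```text
t: 19.27
tool_pos: [0.6461, -0.0443, 0.2787]
tool_rot: [2.122, 2.311, 0.004]
contact_force: [2.4, -0.3, 10.9]
opening: 0.0292
grip_force: 40.7
```

```bash
python3 -c "
from lev import *
print(theta()[0])"
```

```text
0.219
```

{"method": "arm_command", "body": {
  "increments": [
    {"slide": [-0.0003, 0, 0.0015], "spin": 0, "gripper": -0.6},
    {"slide": [-0.0005, 0, 0.003], "spin": 0, "gripper": -0.6},
    {"slide": [-0.0005, 0, 0.003], "spin": 0, "gripper": -0.6}
  ]
}}

```text
t: 19.57
tool_pos: [0.646, -0.045, 0.2739]
tool_rot: [2.122, 2.311, 0.003]
contact_force: [6.9, -3.8, 0.9]
opening: 0.0288
grip_force: 39.9
```

{"method": "arm_command", "body": {
  "increments": [
    {"slide": [-0.0002, 0, 0.001], "spin": 0, "gripper": -0.6},
    {"slide": [-0.0003, 0, 0.002], "spin": 0, "gripper": -0.6},
    {"slide": [-0.0003, 0, 0.002], "spin": 0, "gripper": -0.6}
  ]
}}

```text
t: 19.82
tool_pos: [0.6461, -0.0454, 0.2714]
tool_rot: [2.122, 2.311, 0.002]
contact_force: [6.2, -2.3, 2.6]
opening: 0.0286
grip_force: 40.0
```

Run:
```python
from lev import *
print(theta()); s=cam("side"); print(status.get_obs()["contact_force"].round(1))
print(s["frame"][196:240,355:364].max(2).astype(float).mean(1).round().tolist())
for th in(.2,.25,.28,.3,.32): print(th,pix(s,pt(th,.332)),pix(s,pt(th,.332,-.015)))
```

```text
(np.float64(0.247), [np.float64(192.27272727272728), np.float64(222.35087719298247)], np.float64(-1.4259235982374605))
[ 6.5 -2.5  2.2]
[52.0, 54.0, 54.0, 52.0, 50.0, 50.0, 50.0, 51.0, 51.0, 51.0, 52.0, 52.0, 52.0, 52.0, 52.0, 52.0, 52.0, 52.0, 52.0, 52.0, 53.0, 53.0, 56.0, 59.0, 63.0, 68.0, 74.0, 81.0, 89.0, 102.0, 128.0, 161.0, 182.0, 191.0, 193.0, 193.0, 192.0, 192.0, 192.0, 191.0, 190.0, 188.0, 183.0, 171.0]
0.2 [362.35647699 213.45206602] [362.29407125 218.73462124]
0.25 [362.23628391 219.1743204 ] [362.08428767 224.13929457]
0.28 [362.11675889 222.43630194] [361.91259651 227.20519263]
0.3 [362.01781993 224.53787769] [361.7795921  229.17409196]
0.32 [361.90377425 226.58018502] [361.63207583 231.08235249]
```

{"method": "arm_command", "body": {
  "increments": [
    {"slide": [-0.0003, 0, 0.0015], "spin": 0, "gripper": -0.6},
    {"slide": [-0.0005, 0, 0.003], "spin": 0, "gripper": -0.6},
    {"slide": [-0.0005, 0, 0.003], "spin": 0, "gripper": -0.6}
  ]
}}

```text
t: 20.17
tool_pos: [0.6462, -0.0458, 0.2691]
tool_rot: [2.122, 2.311, 0.003]
contact_force: [4.8, -0.7, 6.0]
opening: 0.0288
grip_force: 40.2
```

{"method": "arm_command", "body": {
  "increments": [
    {"slide": [-0.0002, 0, 0.001], "spin": 0, "gripper": -0.6},
    {"slide": [-0.0003, 0, 0.002], "spin": 0, "gripper": -0.6},
    {"slide": [-0.0003, 0, 0.002], "spin": 0, "gripper": -0.6}
  ]
}}

```text
t: 20.42
tool_pos: [0.6462, -0.046, 0.2678]
tool_rot: [2.122, 2.311, 0.003]
contact_force: [3.4, -1.1, 9.1]
opening: 0.0292
grip_force: 40.5
```

Run:
```python
from lev import *
s=cam("side"); print(status.get_obs()["contact_force"].round(1))
print(s["frame"][220:240,355:364].max(2).astype(float).mean(1).round().tolist())
```

```text
[ 3.1 -1.   7.4]
[58.0, 63.0, 68.0, 72.0, 76.0, 82.0, 93.0, 119.0, 153.0, 178.0, 190.0, 193.0, 193.0, 193.0, 193.0, 191.0, 190.0, 189.0, 188.0, 184.0]
```

{"method": "arm_command", "body": {
  "increments": [
    {"slide": [0.0003, 0, -0.002], "spin": 0, "gripper": -0.6},
    {"slide": [0.0007, 0, -0.005], "spin": 0, "gripper": -0.6},
    {"slide": [0.0007, 0, -0.005], "spin": 0, "gripper": -0.6},
    {"slide": [0.0007, 0, -0.005], "spin": 0, "gripper": -0.6}
  ]
}}

```text
t: 20.8
tool_pos: [0.6461, -0.0454, 0.2712]
tool_rot: [2.122, 2.311, 0.002]
contact_force: [7.1, -2.8, 2.6]
opening: 0.0287
grip_force: 39.9
```

Run:
```python
from lev import *
s=cam("side"); o=status.get_obs();print(o["contact_force"].round(1),o["tool_pos"].round(4))
print(s["frame"][220:240,355:364].max(2).astype(float).mean(1).round().tolist())
```

```text
[ 6.6 -2.3  1.6] [ 0.6461 -0.0454  0.2712]
[63.0, 68.0, 73.0, 79.0, 88.0, 101.0, 128.0, 160.0, 182.0, 191.0, 193.0, 193.0, 192.0, 192.0, 192.0, 191.0, 190.0, 188.0, 183.0, 171.0]
```

{"method": "arm_command", "body": {
  "increments": [
    {"slide": [0.0003, 0, -0.002], "spin": 0, "gripper": -0.6},
    {"slide": [0.0006, 0, -0.004], "spin": 0, "gripper": -0.6},
    {"slide": [0.0006, 0, -0.004], "spin": 0, "gripper": -0.6},
    {"slide": [0.0006, 0, -0.004], "spin": 0, "gripper": -0.6}
  ]
}}

```text
t: 21.18
tool_pos: [0.646, -0.045, 0.2737]
tool_rot: [2.122, 2.311, 0.002]
contact_force: [9.4, -3.1, -2.3]
opening: 0.0287
grip_force: 39.8
```

Run:
```python
from lev import *
s=cam("side"); o=status.get_obs();print(o["contact_force"].round(1),o["tool_pos"].round(4))
print(s["frame"][218:240,355:364].max(2).astype(float).mean(1).round().tolist())
```

```text
[ 9.3 -3.9 -2.8] [ 0.646  -0.045   0.2737]
[56.0, 61.0, 68.0, 73.0, 79.0, 87.0, 100.0, 124.0, 156.0, 179.0, 190.0, 193.0, 193.0, 193.0, 192.0, 192.0, 192.0, 191.0, 188.0, 185.0, 179.0, 167.0]
```

{"method": "arm_command", "body": {
  "increments": [
    {"slide": [0.0003, 0, -0.002], "spin": 0, "gripper": -0.6},
    {"slide": [0.0006, 0, -0.004], "spin": 0, "gripper": -0.6},
    {"slide": [0.0006, 0, -0.004], "spin": 0, "gripper": -0.6},
    {"slide": [0.0006, 0, -0.004], "spin": 0, "gripper": -0.6}
  ]
}}

```text
t: 21.57
tool_pos: [0.6459, -0.0445, 0.2763]
tool_rot: [2.123, 2.311, 0.001]
contact_force: [11.3, -4.0, -7.0]
opening: 0.0289
grip_force: 40.1
```

Run:
```python
from lev import *
s=cam("side"); o=status.get_obs();print(o["contact_force"].round(1),o["tool_pos"].round(4))
print(s["frame"][218:240,355:364].max(2).astype(float).mean(1).round().tolist())
```

```text
[12.1 -4.2 -6.7] [ 0.6459 -0.0446  0.2763]
[59.0, 66.0, 72.0, 78.0, 87.0, 100.0, 123.0, 154.0, 179.0, 190.0, 193.0, 193.0, 192.0, 193.0, 192.0, 192.0, 192.0, 191.0, 188.0, 185.0, 179.0, 166.0]
```

{"method": "arm_command", "body": {
  "increments": [
    {"slide": [-0.0003, 0, 0.003], "spin": 0, "gripper": -0.6},
    {"slide": [-0.0008, 0, 0.006], "spin": 0, "gripper": -0.6},
    {"slide": [-0.0012, 0, 0.009], "spin": 0, "gripper": -0.6},
    {"slide": [-0.0012, 0, 0.009], "spin": 0, "gripper": -0.6},
    {"slide": [-0.0012, 0, 0.009], "spin": 0, "gripper": -0.6},
    {"slide": [-0.0012, 0, 0.009], "spin": 0, "gripper": -0.6}
  ]
}}

```text
t: 22.12
tool_pos: [0.6461, -0.0455, 0.2705]
tool_rot: [2.122, 2.311, 0.002]
contact_force: [6.3, -2.7, 2.8]
opening: 0.0293
grip_force: 41.1
```

Run:
```python
from lev import *
s=cam("side"); o=status.get_obs();print(o["contact_force"].round(1),o["tool_pos"].round(4))
print(s["frame"][218:240,355:364].max(2).astype(float).mean(1).round().tolist())
hsv=cv2.cvtColor(s["frame"],cv2.COLOR_RGB2HSV);m=cv2.inRange(hsv,(3,110,40),(14,255,255))[170:215,285:345]
v,u=np.where(m);print(len(u),u.min()+285,v[u==u.min()].mean()+170,u.max()+285,v[u==u.max()].mean()+170)
for t in(.083,.03,-.017): print(pix(s,[*(N+Y*t),.057]))
for uu in range(305,341,5): print(uu,(v[u==uu-285]+170).tolist())
```

```text
[ 6.1 -1.6  2.4] [ 0.6461 -0.0455  0.2705]
[55.0, 58.0, 62.0, 68.0, 72.0, 76.0, 83.0, 94.0, 119.0, 152.0, 178.0, 190.0, 193.0, 193.0, 193.0, 192.0, 192.0, 191.0, 190.0, 188.0, 183.0, 171.0]
162 305 194.5 340 189.5
[306.00974665 193.99272138]
[324.36716692 191.09496483]
[340.48746748 188.55002945]
305 [193, 194, 195, 196]
310 [191, 192, 193, 194, 195, 196, 197, 198]
315 [191, 192, 193, 194, 195, 196, 197]
320 [190, 191, 192, 193, 194]
325 [189, 190, 191, 192, 193]
330 [191, 192]
335 []
340 [189, 190]
```

```bash
python3 -c "
from station import order
print(order.finish_job())"
```

```text
the job is handed in; nothing more can be done
None
```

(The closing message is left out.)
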